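# Fold down the viewer's sprung step and stand the sample jar on it

### The job

Fold the sprung step of the vial viewer down, past its over-centre point, and let it snap down onto its stop by itself. With nothing on it yet, press down on its yellow end with the fingers at about 9 N for about half a second (never more than 18 N on the step) to prove that it holds, then gently stand the blue-capped jar upright inside the blue ring on the step and let go. Leave the other jars and glassware where they are.

Things in the scene. Friction and masses are not known exactly. Their poses are not given: they have to be found in the camera images.
- viewer: Vial viewer: white instrument fixed to the bench, yaw up to 0.35 rad. Origin on the bench under the hinge; z up, x from hinge to panel, y along the hinge axis; the step folds to -x. Base 175 (x) x 190 mm, 20 mm thick. Upright panel, half white half black: face 84 mm behind the hinge, top 145 mm above the bench. Two grey cheeks, 55 to 69 mm off in +-y, 74 mm high, by the hinge.
- hinge (a point): Middle of the step's hinge axis, 60 mm above the bench; axes as the viewer. The step: aluminium plate 100 mm wide (along y), 8 mm thick, hinge axis in its mid-plane, far edge 130 mm from the axis. The face that looks to the panel, which becomes the top, has a blue ring (inner radius 29, outer 33, 6 mm high, centre 55 mm from the axis) and a yellow end strip 92 to 128 mm from the axis.
- step (a joint): Hinge angle of the step, rad. 0: it stands up, leaning 0.26 rad from vertical to the viewer's -x, held by a spring. About 1.31: it lies level on its stop, pointing to -x. The spring pushes back to 0 below about 0.64 and snaps it down beyond. Moving it takes about 7 to 9 N square to the plate at 108 mm from the hinge, more nearer the hinge.
- yellow_up (a point): Fixed point of the viewer: nominal middle of the yellow strip's face while the step stands up, 110 mm along the plate; axes as the viewer. Push here from the panel's side to -x; closed fingers fit behind the step. A stop adjuster, not measured, turns both rest positions together by up to 0.08 rad either way (9 mm here), so find the plate by touch.
- yellow_down (a point): Fixed point of the viewer: nominal middle of the yellow strip's face once the step lies level, 110 mm from the hinge to -x, 64 mm above the bench: press down here. By the adjuster the real face can be up to 9 mm higher or lower, so find it by touch; the stop behind it is stiff.
- seat (a point): Fixed point of the viewer: where the centre of the ring's floor lies once the step is down and level: 55 mm from the hinge axis to -x, 64 mm above the bench. The real floor can be up to 4.5 mm higher or lower, and slope by 0.08 rad towards or away from the hinge. Axes as of point hinge.
- jar_blue: The sample jar with the blue screw cap: closed glass jar, 48 mm across, 80 mm tall, 0.11 to 0.21 kg, origin at the centre of its underside, z up. Grip it round the body, about 45 mm above its foot. It stands on the bench.
- jar_red: A same-sized jar with a red cap; leave it.
- jar_white: A same-sized jar with a white cap; leave it.
- beaker: Empty glass beaker, 68 mm across, 90 mm tall, origin under its centre; leave it.
- dish: White shallow dish, 90 mm across, 20 mm high; leave it.

How it is judged:
By the outcome, as a careful person would: the job done as asked, in the order asked, and still so for the second after the job is handed in, with the robot touching nothing.
It also fails if it takes over 72 s, if anything falls off the work surface, if the arm or the gripper's body presses on something with over 40 N, if the wrist force passes 120 N, or if a joint passes its speed limit or range.

### The arm

A 6-joint arm with a two-finger parallel gripper is mounted at the origin on the work surface. World frame = base frame: x ahead of the robot, y to its left, z up, the work surface at z = 0. Lengths are in m, angles in rad, forces in N, time in s.
With the tool pointing down it reaches from about 0.375 to 0.9 m from the base axis. Payload 3.1 kg.
Tool frame: the origin (TCP) lies between the finger pads; the fingertips stand manip.finger_overhang ahead of it and the grasp point (between the pads) lies 5 mm behind it (manip.finger_overhang is the distance from the TCP to the fingertips, in m); z points along the fingers, y is the line along which they close (so a half turn about z gives the same grasp; the last joint's range is limited). The gripper opens to 85 mm and grips with 20 to 120 N. Pads are 22 mm wide; open, the fingers measure 114 mm over their backs; the gripper's body (76 mm by 85 mm) begins 54 mm behind the grasp point. The pads swing forward as they close: fully open they stand 13 mm farther back than shut.
Start: joints at [1.095, 0.527, 1.433, -0, 1.181, -0.178], TCP at [0.183, 0.598, 0.245] pointing down, gripper open.
Joint ranges: [-3.08, 3.08], [-0.75, 2.2], [0.22, 2.44], [-1.43, 4.57], [0, 2.65], [-2.85, 2.85]. Speed limits (rad/s): [2.79, 2.79, 3.14, 3.14, 3.14, 3.14].

### API

Orientations are given as a unit quaternion [x, y, z, w].
In Python, from station import manip gives the robot as it stands.
- The arm moves only by the tool drive_tool, never from a script. Its argument "plan" is a list of rows, each a list of 7 numbers: the shift along the tool's x, y, z in m, then the turn, a rotation vector about the tool's x, y, z in degrees, then the opening, from -1 (shut) to 1 (fully open). In form: [[x, y, z, wx, wy, wz, gripper], ...]. A call has 1 to 10 rows; each row shifts and turns the commanded pose from where the row before left it, along the tool's axes as they then stand; what a row does not reach is not made up. A row lasts 1/10 s, in which the tool goes at most 50 mm and 8.59 degrees, less where a joint would pass 70% of its speed; a pose out of reach is approached as far as the arm can. A call is refused whole if a number of a shift passes 0.05 or a number of a turn 8.59, either way. A call with a gripper value outside its range is refused whole. The fingers move at their own pace and stop on an object; "newtons" is the grip in N (left out, the last holds). Time passes only in rows, so rows that do not move let the fingers close. It gives the time, the measured TCP pose, the force, the opening and the grip force at its end, in the units of the state.
- manip.sense(): the state, without advancing time (a new reading comes with each control period).
- manip.snapshot(name): name is "scene" or "side" or "wrist"; returns a dict with "image" (384x512x3 uint8, red, green, blue), "z_map" (384x512 float32, m along the optical axis (not along the pixel's ray), 0 where there is no reading), "fov_y" (degrees; the focal length in pixels is half the picture's height over the tangent of half this angle, whatever the lens; pixels are square), "cx", "cy" (the principal point, pixels), "extrinsics" (4x4, takes a point from camera to world coordinates); the wrist camera has in their place "mount" (4x4, takes a point from camera to tool coordinates, whose origin is the TCP and whose axes are the flange's). Camera axes: x right, y up, looking along -z (the intrinsics and any distortion apply to the point x, -y, -z); pixel columns grow to the right and rows downward; lengths in m; the calibration is good to about 2 mm. A picture is of the moment at which its call begins: read the wrist's pose just before it.
- manip.sign_off(): hands the job in; it is judged then, once.
The state is a dict: "t": time; "q": joint angles; "qd": joint speeds; "tau": joint torques, N m; "tcp_pos": TCP position; "tool_rot": TCP orientation; "force": force on the tool from outside, world axes, zero at the start; "ft_torque": the same for the moment, N m; "finger_gap": opening from 0.0 (shut) to 1.0 (fully open); "gripper_force": force on a finger pad.
Only numpy, scipy, OpenCV 4.12 (cv2) and the standard library are available. Lean on these libraries where they do the work, as an engineer would, in place of code of your own. Each camera call takes 0.05 s, during which the arm holds its last target. There are 200 camera calls.

## Working session

There is one attempt and no reset: what is moved stays moved. The work goes in short steps, Python scripts to look and compute and a tool call to move; the robot and the scene stay as the last step left them, time stands still between calls to the robot, and variables do not carry over. Pictures are saved under pics/ and viewed, at most 10 in all, crops included, and the job is handed in when it is done.

Besides the shell and the picture viewer there is one more tool, called after "Call:" in YAML: its name, and indented under it one key for each argument. drive_tool: Moves the arm, as the interface text tells. Its arguments: {"type":"object","properties":{"plan":{"type":"array"},"newtons":{"type":"number"}},"required":["plan"]}

```bash
ls; mkdir -p pics
python3 - <<'E'
from station import manip
import cv2,numpy as np
s=manip.sense(); print(s, manip.finger_overhang)
ims=[]
for n in("scene","side"):
    d=manip.snapshot(n); np.savez(f"pics/{n}.npz",**d); ims.append(d["image"]); print(n,{k:d[k] for k in d if k not in("image","z_map")})
cv2.imwrite("pics/a.png",ims[0][:,:,::-1]);cv2.imwrite("pics/b.png",ims[1][:,:,::-1])
E
```

```text
pics
{'t': 0.0, 'q': array([ 1.09550113e+00,  5.28465426e-01,  1.43392253e+00, -1.10699442e-05,
        1.18143303e+00, -1.78481410e-01]), 'qd': array([-2.09902128e-03, -4.89781340e-04,  2.38685987e-05, -1.61722066e-03,
       -1.20869975e-03, -5.22805143e-04]), 'tau': array([-2.49119245e-05, -4.42350483e+01, -1.78017712e+01, -1.77716538e-04,
        8.42206908e-03, -2.48559326e-05]), 'tcp_pos': array([0.18243172, 0.59704351, 0.24432763]), 'tool_rot': array([ 1.47860549e-01,  9.89007592e-01, -1.05680876e-03, -3.52908367e-04]), 'force': array([0.3135592 , 1.0317494 , 0.24074551]), 'ft_torque': array([ 0.00985549,  0.00387052, -0.02331512]), 'gripper_force': 0.0, 'finger_gap': 1.0000036557509384} 0.014
scene {'fov_y': 55.06658865345096, 'cx': 254.7690973480822, 'cy': 190.02858558003894, 'extrinsics': array([[ 4.21642414e-02, -7.11785850e-01,  7.01129860e-01,
         1.24378129e+00],
       [ 9.99110564e-01,  2.96820421e-02, -2.99509160e-02,
        -8.72374492e-02],
       [ 5.07672172e-04,  7.01769107e-01,  7.12404283e-01,
         7.97024515e-01],
       [ 0.00000000e+00,  0.00000000e+00,  0.00000000e+00,
         1.00000000e+00]])}
side {'fov_y': 47.03570884091912, 'cx': 260.1873367496477, 'cy': 187.382277799287, 'extrinsics': array([[-0.993566  ,  0.06759548, -0.09087054,  0.43349664],
       [-0.11291122, -0.65363995,  0.7483354 ,  0.94691416],
       [-0.00881252,  0.75378092,  0.65706671,  1.02054243],
       [ 0.        ,  0.        ,  0.        ,  1.        ]])}
```

View pics/a.png

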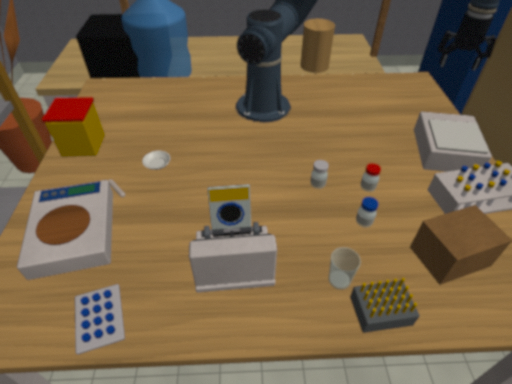

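View pics/b.png

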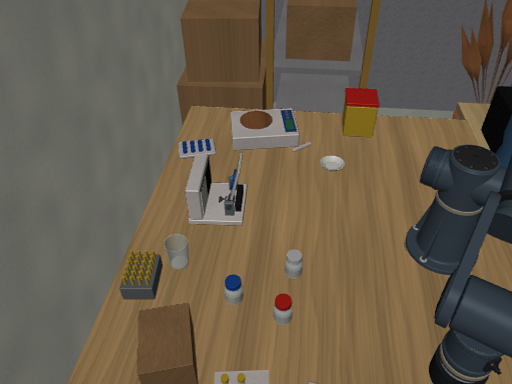

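Scene view: viewer near (235,235), with its yellow strip at (230,194) and the ring at (231,213). Jars: blue-capped (367,210), red (371,176), white (319,173). The beaker is at (343,267) and the dish at (157,159). The side view shows the viewer at (217,195) and the blue jar at (233,288).

```bash
cat > h.py <<'E'
import numpy as np
def cloud(d, ext=None):
    z=d["z_map"]; f=z.shape[0]/2/np.tan(np.radians(d["fov_y"])/2)
    v,u=np.mgrid[:z.shape[0],:z.shape[1]]
    P=np.stack([(u-d["cx"])/f*z,-(v-d["cy"])/f*z,-z,np.ones_like(z)],-1)
    return (P@(d["extrinsics"] if ext is None else ext).T)[...,:3], z>0
E
python3 - <<'E'
from h import *
import cv2
C={}
for n in("scene","side"):
    d=dict(np.load(f"pics/{n}.npz")); P,ok=cloud(d); hsv=cv2.cvtColor(d["image"],cv2.COLOR_RGB2HSV); C[n]=(P,ok,hsv)
    x,y,z=P[...,0],P[...,1],P[...,2]; H,S,V=[hsv[...,i].astype(int) for i in range(3)]
    print(n,"bench z",np.median(z[ok&(abs(x-.45)<.1)&(abs(y)<.1)]))
    def win(a,b,c,e):
        m=np.zeros(ok.shape,bool); m[b:e,a:c]=1; return m&ok
    W=dict(scene=dict(blue=(350,195,385,230),red=(358,160,385,190),white=(308,158,332,188),beaker=(325,245,362,290),dish=(138,148,175,172)),
           side=dict(blue=(220,272,246,305),red=(270,290,296,325),white=(282,248,306,280),beaker=(162,232,192,270),dish=(316,152,348,174)))[n]
    for k,w in W.items():
        m=win(*w); 
        t=m&(z>(.074 if k not in("dish",) else .008))&(z<.1)
        if t.sum()>5:
            p=P[t]; print(k,t.sum(),"ctr",np.round((p.min(0)+p.max(0))/2,4),"med",np.round(np.median(p,0),4),"ext",np.round(np.ptp(p,0),3), "all",np.round(P[m&(z>.02)].min(0) if k!="dish" else 0,3),np.round(P[m&(z>.02)].max(0)if k!="dish" else 0,3))
    m=win(*((185,180,285,295) if n=="scene" else (180,145,252,228)))
    yel=m&(H>18)&(H<35)&(S>150)&(z>.1); 
    if yel.sum(): print("yellow",yel.sum(),np.round(P[yel].mean(0),4),P[yel].min(0).round(3),P[yel].max(0).round(3))
    bl=m&(H>100)&(H<130)&(S>120)&(z>.07)
    if bl.sum(): print("ring",bl.sum(),np.round(P[bl].mean(0),4),P[bl].min(0).round(3),P[bl].max(0).round(3))
    t=m&(z>.138)&(z<.15)&(x>.6)
    if t.sum(): 
        r=cv2.minAreaRect(P[t][:,:2].astype(np.float32)*1000); print("paneltop",t.sum(),r,np.median(P[t],0))
    b=m&(z>.014)&(z<.025)
    if b.sum(): r=cv2.minAreaRect(P[b][:,:2].astype(np.float32)*1000); print("base",b.sum(),cv2.boxPoints(r).round(1).tolist(),r)
E
python3 - <<'E'
import cv2,numpy as np
a=np.load("pics/scene.npz")["image"][175:300,180:290,::-1];b=np.load("pics/side.npz")["image"][140:235,170:260,::-1]
a=cv2.resize(a,(528,600),interpolation=2)[:, :400*2];b=cv2.resize(b,(570,600),interpolation=2)
cv2.imwrite("pics/c.png",cv2.resize(np.hstack([a,b]),(800,437)))
E
```

```text
scene bench z -0.0011000832088127188
blue 168 ctr [0.5957 0.2441 0.0779] med [0.598  0.2439 0.0786] ext [0.045 0.04  0.008] all [0.573 0.221 0.02 ] [0.621 0.269 0.082]
red 130 ctr [0.4599 0.2901 0.0779] med [0.4633 0.2903 0.0785] ext [0.048 0.041 0.008] all [0.436 0.266 0.02 ] [0.488 0.312 0.082]
white 121 ctr [0.4405 0.1405 0.0781] med [0.4448 0.1407 0.0788] ext [0.046 0.041 0.007] all [0.417 0.116 0.02 ] [0.467 0.164 0.082]
beaker 311 ctr [0.777  0.139  0.0832] med [0.7732 0.1396 0.0841] ext [0.066 0.067 0.018] all [0.744 0.105 0.02 ] [0.838 0.173 0.092]
dish 258 ctr [ 0.3255 -0.3684  0.0154] med [ 0.3095 -0.3738  0.0138] ext [0.089 0.087 0.014] all 0 0
yellow 427 [ 0.6363 -0.1238  0.1683] [ 0.629 -0.169  0.151] [ 0.644 -0.079  0.184]
ring 126 [ 0.6502 -0.1246  0.1222] [ 0.642 -0.151  0.084] [ 0.661 -0.093  0.148]
paneltop 1785 ((714.3551025390625, -119.08888244628906), (153.10604858398438, 187.74215698242188), 3.797415256500244) [ 0.76598176 -0.11838589  0.14356047]
base 487 [[611.9000244140625, -30.799999237060547], [622.9000244140625, -218.6999969482422], [800.7000122070312, -20
[... 702 characters left out ...]
2 ] [0.808 0.18  0.092]
dish 147 ctr [ 0.3225 -0.3651  0.0144] med [ 0.3198 -0.3824  0.0128] ext [0.085 0.089 0.013] all 0 0
yellow 2 [ 0.6404 -0.1476  0.1458] [ 0.638 -0.16   0.138] [ 0.643 -0.135  0.154]
ring 46 [ 0.6649 -0.1215  0.1171] [ 0.64  -0.177  0.079] [ 0.743 -0.085  0.148]
paneltop 560 ((708.0716552734375, -112.46968078613281), (154.2257080078125, 189.73011779785156), 2.968547821044922) [ 0.76043004 -0.10152727  0.14228231]
base 1145 [[595.2999877929688, -24.200000762939453], [636.2999877929688, -444.0], [909.0999755859375, -417.3999938964844], [868.0999755859375, 2.4000000953674316]] ((752.191650390625, -220.7791290283203), (274.1064758300781, 421.7841796875), 5.574345588684082)
```

View pics/c.png

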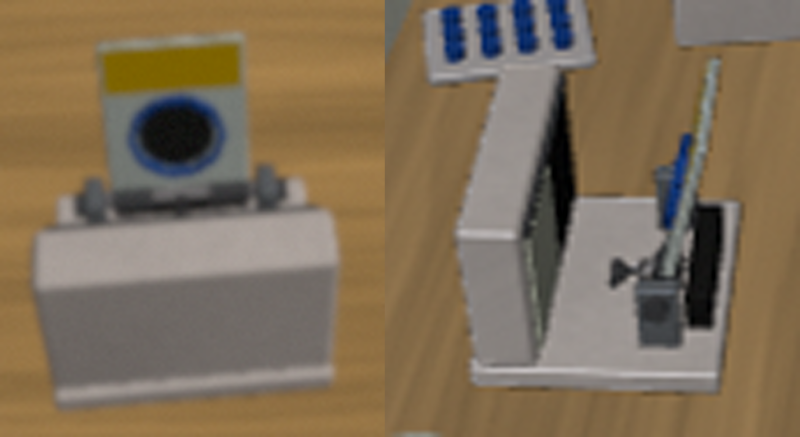

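The crops show the step upright with the yellow strip at its top edge and the ring below, the cheeks at its sides, and the panel's black/white face behind a gap. Next, plane fits for yaw and hinge.

Run:
```python
from h import *
def plane(p):
    for _ in range(5):
        c=p.mean(0); n=np.linalg.svd(p-c)[2][2]; r=(p-c)@n; k=abs(r)<max(2*np.median(abs(r)),.0015); p=p[k]
    n*=np.sign(n[0]); return c.round(4),n.round(4),len(p)
for n in("scene","side"):
    d=dict(np.load(f"pics/{n}.npz")); P,ok=cloud(d); x,y,z=np.moveaxis(P,-1,0)
    w=np.zeros(ok.shape,bool); 
    if n=="scene":
        w[235:295,185:285]=1; print("back",plane(P[w&ok&(z>.03)&(z<.12)&(x>.74)&(x<.82)]))
        w[:]=0; w[180:232,205:255]=1; print("plate",plane(P[w&ok&(z>.085)&(z<.19)&(x<.68)]))
        t=w&ok&(z>.155)&(x<.66); print("plate y",np.percentile(y[t],[1,99]))
    else:
        w[150:228,185:225]=1; print("face",plane(P[w&ok&(z>.03)&(z<.135)&(x>.72)&(x<.765)&(y>-.21)&(y<-.03)]))
        w[:]=0; w[150:228,215:250]=1; print("plate back",plane(P[w&ok&(z>.085)&(z<.19)&(x<.68)]))
    w[:]=0; w[(slice(225,295),slice(185,285)) if n=="scene" else (slice(145,228),slice(180,220))]=1
    t=w&ok&(z>.141-.001*(n=="side"))&(x>.72)&(x<.82); p=P[t]
    print("top",len(p),"x",np.percentile(p[:,0],[1,99]),"y",np.percentile(p[:,1],[1,99]))
    for lo,hi in((-.21,-.18),(-.13,-.1),(-.06,-.03)):
        q=p[(p[:,1]>lo)&(p[:,1]<hi)]; print(lo,len(q),np.percentile(q[:,0],[2,98]) if len(q) else 0)
d=np.load("pics/scene.npz")
from station import manip
w=manip.snapshot("wrist"); print({k:w[k] for k in w if k not in("image","z_map")})
```

```text
back (array([ 0.7886, -0.1159,  0.0765]), array([9.984e-01, 5.680e-02, 6.000e-04]), 1676)
plate (array([ 0.6429, -0.1243,  0.1407]), array([0.9697, 0.057 , 0.2375]), 946)
plate y [-0.17279235 -0.07483947]
top 1378 x [0.74250333 0.79110136] y [-0.20759107 -0.02569397]
-0.21 221 [0.75078309 0.79252073]
-0.13 220 [0.7462133  0.78714891]
-0.06 220 [0.74096274 0.78345273]
face (array([ 0.7384, -0.112 ,  0.083 ]), array([0.9984, 0.0558, 0.0015]), 283)
plate back (array([ 0.6354, -0.1008,  0.1508]), array([0.9506, 0.1062, 0.2915]), 90)
top 456 x [0.73746001 0.7850393 ] y [-0.20188704 -0.01781507]
-0.21 49 [0.7457683  0.78648266]
-0.13 75 [0.74260261 0.78362715]
-0.06 85 [0.73454883 0.77944655]
{'fov_y': 66.53597672461379, 'cx': 259.0878547397251, 'cy': 183.8191151825816, 'mount': array([[ 8.54428898e-04,  9.49930745e-01,  3.12459356e-01,
         8.09161245e-02],
       [ 9.99999537e-01, -9.49753723e-04,  1.52889512e-04,
        -6.93405265e-04],
       [ 4.41993885e-04,  3.12459081e-01, -9.49931117e-01,
        -1.28377041e-01],
       [ 0.00000000e+00,  0.00000000e+00,  0.00000000e+00,
         1.00000000e+00]])}
```

Call:
drive_tool:
  plan:
    - [0,0,0,0,0,-6.8,-1]
    - [0,0,0,0,0,-6.8,-1]
    - [0,0,0,0,0,-6.8,-1]
    - [-0.026,-0.041,0,0,0,0,-1]
    - [-0.026,-0.041,0,0,0,0,-1]
    - [-0.026,-0.041,0,0,0,0,-1]
    - [-0.026,-0.041,0,0,0,0,-1]
    - [-0.026,-0.041,0,0,0,0,-1]
    - [-0.026,-0.041,0,0,0,0,-1]
    - [-0.026,-0.041,0,0,0,0,-1]
  newtons: 30

```text
t: 1.15
tcp_pos: [0.3821, 0.3202, 0.2453]
tool_rot: [-0.03, 1.0, -0.0, -0.0]
force: [0.9, 0.7, 0.8]
finger_gap: -0.0
gripper_force: 0.0
```

Call:
drive_tool:
  plan:
    - [-0.026,-0.041,0,0,0,0,-1]
    - [-0.026,-0.041,0,0,0,0,-1]
    - [-0.026,-0.041,0,0,0,0,-1]
    - [-0.026,-0.041,0,0,0,0,-1]
    - [-0.026,-0.041,0,0,0,0,-1]
    - [-0.026,-0.041,0,0,0,0,-1]
    - [-0.026,-0.041,0,0,0,0,-1]
    - [-0.026,-0.041,0,0,0,0,-1]
    - [-0.026,-0.041,0,0,0,0,-1]
    - [-0.026,-0.041,0,0,0,0,-1]

```text
t: 2.15
tcp_pos: [0.6659, -0.0737, 0.2449]
tool_rot: [-0.029, 1.0, 0.0, -0.0]
force: [1.1, 0.6, 0.9]
finger_gap: 0.006
gripper_force: 0.0
```

Call:
drive_tool:
  plan:
    - [-0.023,-0.022,0,0,0,0,-1]
    - [0,-0.023,0,0,0,0,-1]
    - [0,0,0.018,0,0,0,-1]
    - [0,0,0.018,0,0,0,-1]
    - [0,0,0.018,0,0,0,-1]
    - [0,0,0.018,0,0,0,-1]
    - [0,0,0,0,0,0,-1]
    - [0,0,0,0,0,0,-1]

```text
t: 2.95
tcp_pos: [0.6907, -0.1155, 0.1729]
tool_rot: [-0.03, 1.0, 0.0, -0.001]
force: [0.2, -0.1, 1.0]
finger_gap: 0.0
gripper_force: 0.0
```

Run:
```python
from station import manip
import cv2
s=manip.sense();print(s["tcp_pos"],s["force"])
d=manip.snapshot("side")["image"][130:240,160:270,::-1]
e=manip.snapshot("scene")["image"][120:240,170:290,::-1]
cv2.imwrite("pics/d.png",cv2.hconcat([cv2.resize(d,(390,390)),cv2.resize(e,(390,390))]))
```

```text
[ 0.6906824  -0.11545195  0.17292525] [ 0.16577026 -0.12018666  1.03905648]
```

View pics/d.png

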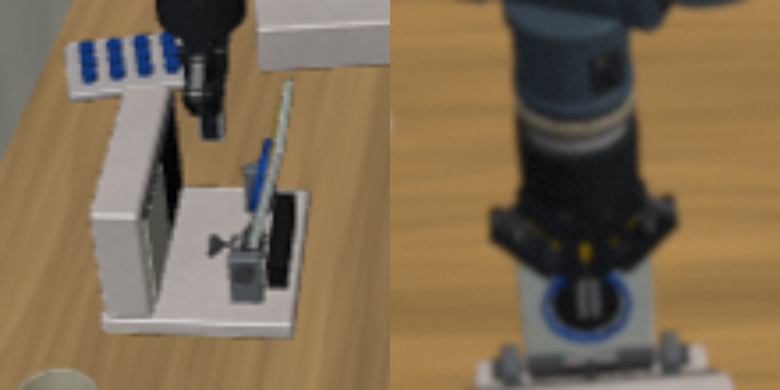

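The tips are centred between the panel and the plate (side crop (212,130)). I'll approach and feel for the plate.

Call:
drive_tool:
  plan:
    - [0.01,0,-0.006,0,0,0,-1]
    - [0.01,0,0,0,0,0,-1]
    - [0.01,0,0,0,0,0,-1]
    - [0.003,0,0,0,0,0,-1]
    - [0.003,0,0,0,0,0,-1]
    - [0.003,0,0,0,0,0,-1]

```text
t: 3.65
tcp_pos: [0.6518, -0.1179, 0.1794]
tool_rot: [-0.03, 1.0, -0.0, 0.0]
force: [-0.2, 0.3, -0.7]
finger_gap: 0.001
gripper_force: 0.0
```

Call:
drive_tool:
  plan:
    - [0.003,0,0,0,0,0,-1]
    - [0.003,0,0,0,0,0,-1]
    - [0,0,0,0,0,0,-1]

```text
t: 3.95
tcp_pos: [0.6457, -0.1182, 0.1792]
tool_rot: [-0.03, 1.0, 0.0, -0.0]
force: [0.5, 0.0, 1.0]
finger_gap: -0.002
gripper_force: 0.0
```

Call:
drive_tool:
  plan:
    - [0.003,0,0,0,0,0,-1]
    - [0.003,0,0,0,0,0,-1]
    - [0,0,0,0,0,0,-1]

```text
t: 4.25
tcp_pos: [0.6432, -0.1187, 0.18]
tool_rot: [-0.029, 1.0, -0.0, 0.004]
force: [8.5, 1.3, -2.1]
finger_gap: 0.002
gripper_force: 3.2
```

Call:
drive_tool:
  plan:
    - [0.003,0,0,0,0,0,-1]
    - [0,0,0,0,0,0,-1]

```text
t: 4.45
tcp_pos: [0.6404, -0.1189, 0.1801]
tool_rot: [-0.029, 1.0, -0.001, 0.004]
force: [6.9, 1.7, -2.5]
finger_gap: -0.0
gripper_force: 3.2
```

Call:
drive_tool:
  plan:
    - [0.004,0,0.0013,0,0,0,-1]
    - [0.004,0,0.0013,0,0,0,-1]
    - [0.004,0,0.0013,0,0,0,-1]
    - [0.005,0,0.0023,0,0,0,-1]
    - [0.005,0,0.0023,0,0,0,-1]

```text
t: 4.95
tcp_pos: [0.619, -0.1204, 0.1723]
tool_rot: [-0.029, 1.0, -0.001, 0.005]
force: [5.8, 0.7, 0.3]
finger_gap: 0.001
gripper_force: 3.0
```

Call:
drive_tool:
  plan:
    - [0.005,0,0.0023,0,0,0,-1]
    - [0.0045,0,0.003,0,0,0,-1]
    - [0.0045,0,0.003,0,0,0,-1]
    - [0.0045,0,0.003,0,0,0,-1]

```text
t: 5.35
tcp_pos: [0.5992, -0.1214, 0.1605]
tool_rot: [-0.029, 1.0, -0.001, 0.003]
force: [3.4, 0.4, 0.2]
finger_gap: 0.001
gripper_force: 1.8
```

Call:
drive_tool:
  plan:
    - [0.004,0,0.0036,0,0,0,-1]
    - [0.004,0,0.0036,0,0,0,-1]
    - [0.004,0,0.0036,0,0,0,-1]

```text
t: 5.65
tcp_pos: [0.5832, -0.1217, 0.1482]
tool_rot: [-0.03, 1.0, 0.0, -0.001]
force: [0.4, 0.1, 0.1]
finger_gap: 0.001
gripper_force: 0.1
```

Call:
drive_tool:
  plan:
    - [0.0035,0,0.004,0,0,0,-1]
    - [0,0,0,0,0,0,-1]

```text
t: 5.85
tcp_pos: [0.5788, -0.1215, 0.1435]
tool_rot: [-0.03, 1.0, 0.001, -0.002]
force: [0.8, -1.0, -0.0]
finger_gap: 0.001
gripper_force: 0.0
```

```bash
cat > m.py <<'E'
from station import manip; from h import *
import cv2
ims=[]
for n in("scene","side"):
    d=manip.snapshot(n); P,ok=cloud(d); x,y,z=np.moveaxis(P,-1,0); hsv=cv2.cvtColor(d["image"],cv2.COLOR_RGB2HSV).astype(int); H,S=hsv[...,0],hsv[...,1]
    w=ok&(x>.5)&(x<.72)&(y>-.2)&(y<-.03)&(z>.045)&(z<.2)
    for nm,m in(("yel",w&(H>18)&(H<35)&(S>150)),("blue",w&(H>100)&(H<130)&(S>120)&(z<.1))):
        if m.sum()>5: print(n,nm,m.sum(),P[m].mean(0).round(4),P[m].min(0).round(4),P[m].max(0).round(4))
    m=w&(z<.085)&(x<.645)
    if m.sum()>50:
        A=np.c_[P[m][:,:2]-[.604,-.122],np.ones(m.sum())]; zz=z[m]
        for _ in range(5): c=np.linalg.lstsq(A,zz,rcond=None)[0]; r=abs(A@c-zz)<.003; A,zz=A[r],zz[r]
        print(n,"plane slope x,y,z@(.604,-.122)",c.round(4),len(zz))
    ims.append(cv2.resize(d["image"][130:250,150:290,::-1],(400,343)))
import sys
cv2.imwrite(sys.argv[1],cv2.hconcat(ims))
s=manip.sense(); print(s["t"],s["tcp_pos"].round(4),s["force"].round(2))
E
python3 m.py pics/e.png
```

```text
scene yel 333 [ 0.5513 -0.1293  0.0845] [ 0.5282 -0.176   0.0777] [ 0.5933 -0.0838  0.1431]
scene blue 51 [ 0.6258 -0.1231  0.0713] [ 0.5853 -0.1527  0.0677] [ 0.6378 -0.0987  0.083 ]
scene plane slope x,y,z@(.604,-.122) [-0.1707 -0.0104  0.0727] 1112
side yel 187 [ 0.5467 -0.125   0.0627] [ 0.5277 -0.1722  0.0561] [ 0.5657 -0.081   0.068 ]
side blue 86 [ 0.6018 -0.1197  0.0663] [ 0.5699 -0.1558  0.0588] [ 0.6338 -0.0851  0.0717]
side plane slope x,y,z@(.604,-.122) [-0.0097 -0.0081  0.0623] 566
5.95 [ 0.5803 -0.1219  0.1443] [-0.45  0.41 -0.03]
```

View pics/e.png

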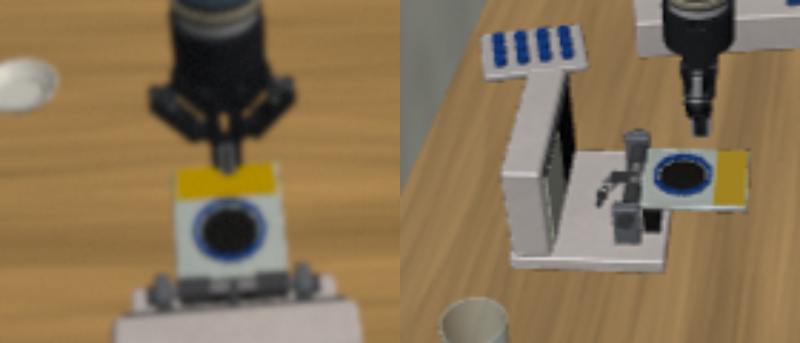

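The step lies level on its stop: in the side crop the ring is at (683,174) and the yellow end at (732,178). Moving over the yellow strip to press.

Call:
drive_tool:
  plan:
    - [0.016,-0.001,0,0,0,0,-1]
    - [0.016,-0.001,0,0,0,0,-1]
    - [0,0,0.017,0,0,0,-1]
    - [0,0,0.017,0,0,0,-1]
    - [0,0,0.015,0,0,0,-1]
    - [0,0,0.002,0,0,0,-1]
    - [0,0,0,0,0,0,-1]

```text
t: 6.65
tcp_pos: [0.5492, -0.1259, 0.0935]
tool_rot: [-0.03, 1.0, 0.0, -0.0]
force: [0.1, -0.1, 0.7]
finger_gap: 0.002
gripper_force: 0.0
```

Call:
drive_tool:
  plan:
    - [0,0,0.002,0,0,0,-1]
    - [0,0,0.002,0,0,0,-1]
    - [0,0,0,0,0,0,-1]

```text
t: 6.95
tcp_pos: [0.5494, -0.126, 0.0901]
tool_rot: [-0.03, 1.0, -0.0, 0.0]
force: [0.1, 0.5, -0.4]
finger_gap: -0.001
gripper_force: 0.0
```

Call:
drive_tool:
  plan:
    - [0,0,0.001,0,0,0,-1]
    - [0,0,0.001,0,0,0,-1]
    - [0,0,0.001,0,0,0,-1]

```text
t: 7.25
tcp_pos: [0.5493, -0.1259, 0.0868]
tool_rot: [-0.03, 1.0, -0.0, 0.0]
force: [-0.0, -0.3, -0.3]
finger_gap: 0.001
gripper_force: 0.0
```

Call:
drive_tool:
  plan:
    - [0,0,0.001,0,0,0,-1]
    - [0,0,0.001,0,0,0,-1]

```text
t: 7.45
tcp_pos: [0.5492, -0.1259, 0.0846]
tool_rot: [-0.03, 1.0, 0.0, -0.0]
force: [0.1, -0.1, 0.2]
finger_gap: 0.004
gripper_force: 0.0
```

Call:
drive_tool:
  plan:
    - [0,0,0.001,0,0,0,-1]
    - [0,0,0.001,0,0,0,-1]

```text
t: 7.65
tcp_pos: [0.5492, -0.1259, 0.0826]
tool_rot: [-0.03, 1.0, 0.0, -0.0]
force: [0.8, 1.2, 0.2]
finger_gap: 0.003
gripper_force: 0.0
```

Call:
drive_tool:
  plan:
    - [0,0,0.001,0,0,0,-1]
    - [0,0,0.001,0,0,0,-1]

```text
t: 7.85
tcp_pos: [0.5492, -0.1259, 0.0806]
tool_rot: [-0.03, 1.0, 0.0, -0.0]
force: [0.2, -0.5, 0.1]
finger_gap: 0.003
gripper_force: 0.0
```

Call:
drive_tool:
  plan:
    - [0,0,0.001,0,0,0,-1]

```text
t: 7.95
tcp_pos: [0.5493, -0.1259, 0.0796]
tool_rot: [-0.03, 1.0, -0.0, 0.0]
force: [-0.2, -0.7, -0.4]
finger_gap: 0.003
gripper_force: 0.0
```

Call:
drive_tool:
  plan:
    - [0,0,0.0005,0,0,0,-1]

```text
t: 8.05
tcp_pos: [0.5492, -0.1259, 0.0791]
tool_rot: [-0.03, 1.0, 0.0, -0.0]
force: [1.0, -0.0, -0.2]
finger_gap: 0.002
gripper_force: 0.0
```

Call:
drive_tool:
  plan:
    - [0,0,0.0005,0,0,0,-1]
    - [0,0,0.0005,0,0,0,-1]

```text
t: 8.25
tcp_pos: [0.5492, -0.1259, 0.0782]
tool_rot: [-0.03, 1.0, -0.0, -0.0]
force: [-0.6, 0.3, 1.7]
finger_gap: 0.002
gripper_force: 0.7
```

Call:
drive_tool:
  plan:
    - [0,0,0.0005,0,0,0,-1]
    - [0,0,0.0005,0,0,0,-1]

```text
t: 8.45
tcp_pos: [0.5493, -0.126, 0.0776]
tool_rot: [-0.03, 1.0, -0.0, 0.0]
force: [-1.3, 0.5, 5.7]
finger_gap: -0.001
gripper_force: 2.7
```

Call:
drive_tool:
  plan:
    - [0,0,0.0005,0,0,0,-1]
    - [0,0,0.0005,0,0,0,-1]

```text
t: 8.65
tcp_pos: [0.5493, -0.126, 0.077]
tool_rot: [-0.03, 1.0, -0.0, 0.0]
force: [-1.7, 0.4, 10.3]
finger_gap: 0.001
gripper_force: 4.5
```

Call:
drive_tool:
  plan:
    - [0,0,-0.0002,0,0,0,-1]
    - [0,0,0,0,0,0,-1]
    - [0,0,0,0,0,0,-1]
    - [0,0,0,0,0,0,-1]
    - [0,0,0,0,0,0,-1]

```text
t: 9.15
tcp_pos: [0.5493, -0.126, 0.0773]
tool_rot: [-0.03, 1.0, -0.0, 0.0]
force: [-1.8, 0.5, 7.8]
finger_gap: 0.0
gripper_force: 3.7
```

Call:
drive_tool:
  plan:
    - [0,0,-0.003,0,0,0,-1]
    - [0,0,-0.02,0,0,0,-1]
    - [0,0,-0.04,0,0,0,-1]
    - [0,0,-0.045,0,0,0,-1]

```text
t: 9.55
tcp_pos: [0.5482, -0.1255, 0.184]
tool_rot: [-0.03, 1.0, 0.001, -0.002]
force: [1.1, 0.1, -0.6]
finger_gap: -0.0
gripper_force: 0.0
```

```bash
python3 m.py pics/f.png
```

```text
scene yel 284 [ 0.5463 -0.1286  0.0638] [ 0.5268 -0.1723  0.0597] [ 0.5639 -0.084   0.0677]
scene blue 64 [ 0.6198 -0.1264  0.066 ] [ 0.5752 -0.1536  0.0618] [ 0.6353 -0.0989  0.0724]
scene plane slope x,y,z@(.604,-.122) [-0.0025 -0.0012  0.0636] 1059
side yel 189 [ 0.5468 -0.125   0.0626] [ 0.5277 -0.1714  0.0555] [ 0.5663 -0.0782  0.0687]
side blue 87 [ 0.6014 -0.1191  0.066 ] [ 0.5695 -0.1563  0.0565] [ 0.634  -0.0841  0.0715]
side plane slope x,y,z@(.604,-.122) [-0.0042 -0.0055  0.0623] 566
9.65 [ 0.5531 -0.1274  0.1901] [ 0.72 -0.1   0.36]
```

Call:
drive_tool:
  plan:
    - [0,0.045,-0.015,0,0,0,1]
    - [0,0.045,-0.015,0,0,0,1]
    - [0,0,0,0,0,0,1]
    - [0,0,0,0,0,0,1]

```text
t: 10.05
tcp_pos: [0.5438, -0.0351, 0.2143]
tool_rot: [-0.031, 1.0, -0.0, 0.0]
force: [0.2, -1.0, 0.1]
finger_gap: 0.682
gripper_force: 0.0
```

```bash
cat > w.py <<'E'
from station import manip; from h import *
import cv2,sys
from scipy.spatial.transform import Rotation as R
s=manip.sense(); d=manip.snapshot("wrist"); T=np.eye(4); T[:3,:3]=R.from_quat(s["tool_rot"]).as_matrix(); T[:3,3]=s["tcp_pos"]
P,ok=cloud(d,T@d["mount"]); x,y,z=np.moveaxis(P,-1,0); hsv=cv2.cvtColor(d["image"],cv2.COLOR_RGB2HSV).astype(int); H,S=hsv[...,0],hsv[...,1]
print(s["t"],s["tcp_pos"].round(4),s["tool_rot"].round(3),s["force"].round(1))
blue=ok&(H>98)&(H<130)&(S>110)
def rep(n,m):
    if m.sum()>20:
        p=P[m]; c,r=cv2.minEnclosingCircle((p[:,:2]*1000).astype(np.float32)); v,u=np.nonzero(m); print(n,m.sum(),"mean",p.mean(0).round(4),"mid",((p.min(0)+p.max(0))/2).round(4),"circ",np.round(c,1),round(r,1),"zmax",p[:,2].max().round(4),"px",u.mean().round(),v.mean().round())
b=blue&(x>.55)&(x<.65)&(y>-.17)&(y<-.07)&(z>.055)&(z<.085); rep("ring",b)
rep("yel",ok&(H>18)&(H<35)&(S>150)&(x>.51)&(x<.58)&(y>-.2)&(y<-.05)&(z>.05)&(z<.08))
rep("cap",blue&(x>.54)&(x<.65)&(y>.19)&(y<.30)&(z>.05)&(z<.1))
rep("captop",blue&(x>.54)&(x<.65)&(y>.19)&(y<.30)&(z>.075)&(z<.09))
if len(sys.argv)>1: cv2.imwrite(sys.argv[1],d["image"][:,:,::-1])
E
python3 w.py pics/g.png
```

```text
10.05 [ 0.5438 -0.0351  0.2143] [-0.031  1.    -0.     0.   ] [ 0.2 -1.   0.1]
ring 601 mean [ 0.5926 -0.1261  0.0691] mid [ 0.6004 -0.1222  0.0672] circ [ 600.5 -122.2] 33.6 zmax 0.0715 px 168.0 215.0
yel 2947 mean [ 0.546  -0.1261  0.0646] mid [ 0.5464 -0.1261  0.0646] circ [ 546.3 -126.1] 47.8 zmax 0.0668 px 167.0 170.0
cap 128 mean [0.5954 0.2286 0.0698] mid [0.5957 0.2303 0.0698] circ [595.7 233.1] 12.9 zmax 0.075 px 509.0 238.0
```

View pics/g.png

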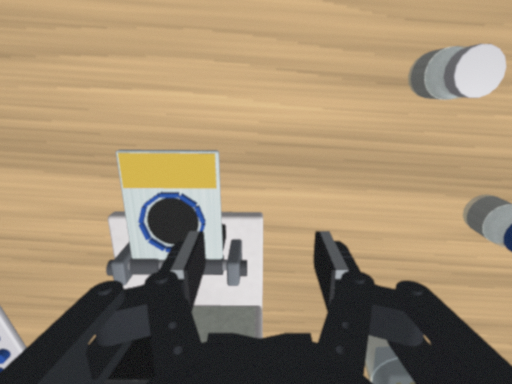

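The wrist view shows the ring at (172,221), the yellow strip at (167,170) and the blue jar's edge at (505,228). Moving toward the jar.

Call:
drive_tool:
  plan:
    - [0,0.04,0,0,0,0,1]
    - [0,0.04,0,0,0,0,1]
    - [0,0.04,0,0,0,0,1]
    - [0,0.04,0,0,0,0,1]
    - [0,0.04,0,0,0,0,1]
    - [0,0,0,0,0,0,1]
    - [0,0,0,0,0,0,1]

```text
t: 10.8
tcp_pos: [0.5322, 0.163, 0.2135]
tool_rot: [-0.03, 1.0, -0.0, -0.001]
force: [0.5, -0.8, -0.1]
finger_gap: 1.0
gripper_force: 0.0
```

```bash
python3 w.py
```

```text
10.8 [0.5322 0.163  0.2135] [-0.03   1.    -0.    -0.001] [ 0.5 -0.8 -0.1]
ring 323 mean [ 0.6018 -0.094   0.0683] mid [ 0.6036 -0.0966  0.0672] circ [ 603.6 -101.8] 25.8 zmax 0.0717 px 7.0 225.0
yel 404 mean [ 0.5455 -0.0866  0.0646] mid [ 0.5439 -0.0874  0.0646] circ [544.1 -88.4] 17.5 zmax 0.0662 px 6.0 172.0
cap 1125 mean [0.5885 0.2438 0.0786] mid [0.592  0.2473 0.0742] circ [591.9 248.3] 21.2 zmax 0.0818 px 336.0 236.0
captop 1014 mean [0.5896 0.2445 0.0794] mid [0.5922 0.2473 0.0784] circ [592.1 248.2] 21.0 zmax 0.0818 px 337.0 238.0
```

Call:
drive_tool:
  plan:
    - [-0.033,0.04,0,0,0,0,1]
    - [-0.032,0.041,0,0,0,0,1]
    - [0,0,0.03,0,0,0,1]
    - [0,0,0.03,0,0,0,1]
    - [0,0,0.03,0,0,0,1]
    - [0,0,0.03,0,0,0,1]
    - [0,0,0.03,0,0,0,1]
    - [0,0,0.0235,0,0,0,1]
    - [0,0,0,0,0,0,1]
  newtons: 30

```text
t: 11.75
tcp_pos: [0.5879, 0.242, 0.037]
tool_rot: [-0.028, 1.0, -0.001, -0.004]
force: [-0.3, 0.2, -0.3]
finger_gap: 1.0
gripper_force: 0.0
```

Call:
drive_tool:
  plan:
    - [0,0,0,0,0,0,0.4]
    - [0,0,0,0,0,0,0.3]
    - [0,0,0,0,0,0,0.2]
    - [0,0,0,0,0,0,0.1]
    - [0,0,0,0,0,0,0]
    - [0,0,0,0,0,0,-0.2]
  newtons: 30

```text
t: 12.35
tcp_pos: [0.5913, 0.2454, 0.043]
tool_rot: [-0.03, 1.0, 0.0, 0.002]
force: [-0.4, -0.5, 7.1]
finger_gap: 0.545
gripper_force: 30.2
```

Call:
drive_tool:
  plan:
    - [0,0,-0.01,0,0,0,-0.2]
    - [0,0,-0.025,0,0,0,-0.2]
    - [0,0,-0.035,0,0,0,-0.2]
    - [0,0,-0.035,0,0,0,-0.2]
    - [0,0,-0.02,0,0,0,-0.2]
    - [0,0,-0.008,0,0,0,-0.2]
    - [0,-0.01,0,0,0,0,-0.2]
    - [0.002,-0.02,0,0,0,0,-0.2]
    - [0.002,-0.03,0,0,0,0,-0.2]
    - [0.002,-0.035,0,0,0,0,-0.2]

```text
t: 13.35
tcp_pos: [0.5878, 0.149, 0.1719]
tool_rot: [-0.03, 1.0, -0.0, -0.002]
force: [0.2, 0.5, -2.2]
finger_gap: 0.547
gripper_force: 31.4
```

Call:
drive_tool:
  plan:
    - [0.002,-0.035,0,0,0,0,-0.2]
    - [0.002,-0.035,0,0,0,0,-0.2]
    - [0.002,-0.035,0,0,0,0,-0.2]
    - [0,-0.035,0,0,0,0,-0.2]
    - [0,-0.035,0,0,0,0,-0.2]
    - [0,-0.035,0,0,0,0,-0.2]
    - [0,-0.03,0,0,0,0,-0.2]
    - [0,-0.018,0,0,0,0,-0.2]
    - [0,-0.008,0,0,0,0,-0.2]
    - [0,0,0,0,0,0,-0.2]

```text
t: 14.35
tcp_pos: [0.5988, -0.1164, 0.173]
tool_rot: [-0.029, 1.0, 0.0, -0.001]
force: [-0.2, 0.6, -0.9]
finger_gap: 0.544
gripper_force: 31.4
```

Call:
drive_tool:
  plan:
    - [-0.0015,-0.006,0.03,0,0,0,-0.2]
    - [0,0,0.01,0,0,0,-0.2]
    - [0,0,0,0,0,0,-0.2]
    - [0,0,0,0,0,0,-0.2]

```text
t: 14.75
tcp_pos: [0.6011, -0.1206, 0.134]
tool_rot: [-0.03, 1.0, 0.0, -0.0]
force: [0.7, -0.6, -0.5]
finger_gap: 0.547
gripper_force: 31.5
```

Run:
```python
from station import manip; from h import *
import cv2
s=manip.sense(); print(s["tcp_pos"].round(4),s["force"])
ims=[]
for n in("scene","side"):
    d=manip.snapshot(n); P,ok=cloud(d); x,y,z=np.moveaxis(P,-1,0)
    for lo,hi in((.088,.1),(.1,.11)):
        m=ok&(z>lo)&(z<hi)&(abs(x-.6)<.045)&(abs(y+.122)<.045)
        p=P[m]; print(n,lo,m.sum(),p.min(0).round(4),p.max(0).round(4),((p.min(0)+p.max(0))/2).round(4))
    m=ok&(abs(x-.6)<.03)&(abs(y+.122)<.02)&(z>.075); print("min z",np.percentile(z[m],[0,1,3]).round(4))
    ims.append(cv2.resize(d["image"][130:250,150:290,::-1],(400,343)))
cv2.imwrite("pics/i.png",cv2.hconcat(ims))
```

```text
[ 0.6011 -0.1206  0.134 ] [ 0.67956989 -0.56216325 -0.52548187]
scene 0.088 30 [ 0.6123 -0.144   0.0891] [ 0.6308 -0.1005  0.0999] [ 0.6215 -0.1223  0.0945]
scene 0.1 47 [ 0.6102 -0.1461  0.1005] [ 0.6315 -0.1002  0.1099] [ 0.6209 -0.1231  0.1052]
min z [0.0891 0.0967 0.1033]
side 0.088 23 [ 0.5796 -0.1189  0.0895] [ 0.6236 -0.0925  0.0987] [ 0.6016 -0.1057  0.0941]
side 0.1 40 [ 0.5794 -0.1224  0.1001] [ 0.6273 -0.0928  0.1099] [ 0.6033 -0.1076  0.105 ]
min z [0.0895 0.094  0.0969]
```

View pics/i.png

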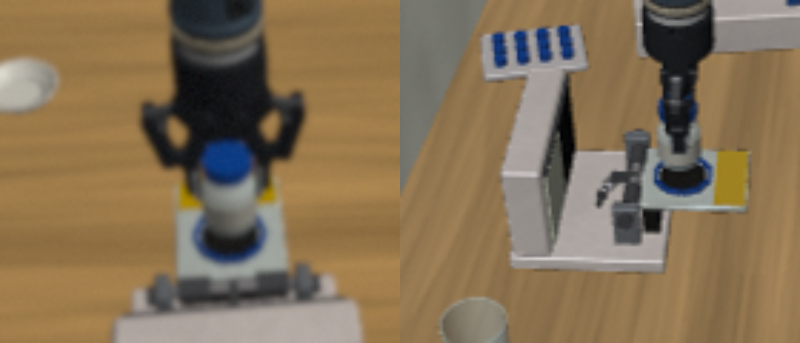

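The jar hangs upright just over the ring, about 2 mm off in y. Correcting that and lowering.

Call:
drive_tool:
  plan:
    - [0,-0.002,0,0,0,0,-0.2]
    - [0,0,0.008,0,0,0,-0.2]
    - [0,0,0.008,0,0,0,-0.2]
    - [0,0,0.005,0,0,0,-0.2]
    - [0,0,0.002,0,0,0,-0.2]
    - [0,0,0,0,0,0,-0.2]

```text
t: 15.45
tcp_pos: [0.6009, -0.1237, 0.1102]
tool_rot: [-0.03, 1.0, 0.0, -0.001]
force: [-0.2, 0.2, -2.1]
finger_gap: 0.546
gripper_force: 31.5
```

Call:
drive_tool:
  plan:
    - [0,0,0.001,0,0,0,-0.2]
    - [0,0,0,0,0,0,-0.2]

```text
t: 15.65
tcp_pos: [0.6014, -0.1239, 0.11]
tool_rot: [-0.03, 1.0, -0.0, 0.0]
force: [0.1, 0.8, -2.0]
finger_gap: 0.551
gripper_force: 31.5
```

Call:
drive_tool:
  plan:
    - [0,0,0.001,0,0,0,-0.2]
    - [0,0,0,0,0,0,-0.2]

```text
t: 15.85
tcp_pos: [0.6013, -0.1238, 0.109]
tool_rot: [-0.03, 1.0, -0.0, 0.0]
force: [-0.4, 0.8, -2.1]
finger_gap: 0.548
gripper_force: 31.5
```

Foot about 66 mm; creep on.

Call:
drive_tool:
  plan:
    - [0,0,0.001,0,0,0,-0.2]
    - [0,0,0,0,0,0,-0.2]

```text
t: 16.05
tcp_pos: [0.6012, -0.1238, 0.1078]
tool_rot: [-0.03, 1.0, 0.0, -0.0]
force: [0.8, 0.1, -0.9]
finger_gap: 0.546
gripper_force: 31.5
```

Call:
drive_tool:
  plan:
    - [0,0,0.0007,0,0,0,-0.2]
    - [0,0,0,0,0,0,-0.2]

```text
t: 16.25
tcp_pos: [0.6013, -0.1239, 0.1073]
tool_rot: [-0.03, 1.0, -0.0, 0.0]
force: [-0.4, -0.6, -0.7]
finger_gap: 0.544
gripper_force: 31.6
```

Call:
drive_tool:
  plan:
    - [0,0,0.0005,0,0,0,-0.2]
    - [0,0,0,0,0,0,-0.2]

```text
t: 16.45
tcp_pos: [0.6013, -0.1239, 0.1072]
tool_rot: [-0.03, 1.0, -0.0, 0.0]
force: [-1.6, 0.1, 1.0]
finger_gap: 0.549
gripper_force: 31.8
```

Call:
drive_tool:
  plan:
    - [0,0,0.0003,0,0,0,-0.2]
    - [0,0,0,0,0,0,0.1]
    - [0,0,0,0,0,0,0.15]
    - [0,0,0,0,0,0,0.2]
    - [0,0,0,0,0,0,0.3]
    - [0,0,0,0,0,0,0.5]
    - [0,0,0,0,0,0,0.7]
    - [0,0,0,0,0,0,1]
    - [0,0,0,0,0,0,1]
  newtons: 20

```text
t: 17.35
tcp_pos: [0.6013, -0.1238, 0.1064]
tool_rot: [-0.03, 1.0, -0.0, 0.0]
force: [-0.5, 0.7, 0.2]
finger_gap: 1.001
gripper_force: 0.0
```

Run:
```python
from station import manip; from h import *
import cv2
s=manip.sense(); print(s["tcp_pos"].round(4),s["force"])
ims=[]
for n in("scene","side"):
    d=manip.snapshot(n); ims.append(cv2.resize(d["image"][130:250,150:290,::-1],(400,343)))
cv2.imwrite("pics/j.png",cv2.hconcat(ims))
```

```text
[ 0.6013 -0.1238  0.1064] [-0.52416485  0.66700092  0.19387042]
```

View pics/j.png

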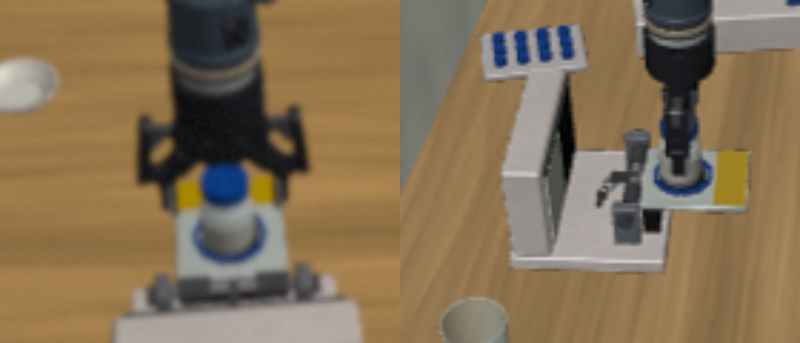

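The jar stands inside the ring at (228,232) in the scene crop, with the fingers open. Retracting straight up.

Call:
drive_tool:
  plan:
    - [0,0,-0.01,0,0,0,1]
    - [0,0,-0.02,0,0,0,1]
    - [0,0,-0.03,0,0,0,1]
    - [0,0,-0.04,0,0,0,1]
    - [0,0,-0.04,0,0,0,1]
    - [0.03,0,-0.02,0,0,0,1]
    - [0.04,0.02,0,0,0,0,1]
    - [0.04,0.02,0,0,0,0,1]
    - [0,0,0,0,0,0,1]
    - [0,0,0,0,0,0,1]

```text
t: 18.45
tcp_pos: [0.4884, -0.09, 0.2674]
tool_rot: [-0.03, 1.0, -0.0, 0.001]
force: [0.9, 0.2, -1.1]
finger_gap: 0.998
gripper_force: 0.0
```

```bash
python3 m.py pics/k.png
python3 - <<'E'
from station import manip; from h import *
for n in("scene","side"):
    P,ok=cloud(manip.snapshot(n)); x,y,z=np.moveaxis(P,-1,0)
    m=ok&(z>.135)&(z<.16)&(abs(x-.6)<.04)&(abs(y+.122)<.04); print(n,m.sum(),P[m].min(0).round(4),P[m].max(0).round(4))
E
```

```text
scene yel 127 [ 0.547  -0.1282  0.0646] [ 0.5262 -0.1725  0.0605] [ 0.6135 -0.084   0.1321]
scene blue 34 [ 0.6253 -0.1226  0.0672] [ 0.6117 -0.1513  0.0615] [ 0.6333 -0.0988  0.0707]
scene plane slope x,y,z@(.604,-.122) [ 0.0072 -0.001   0.0639] 555
side yel 192 [ 0.5467 -0.1245  0.0624] [ 0.5278 -0.1744  0.0564] [ 0.5659 -0.0754  0.068 ]
side blue 57 [ 0.5974 -0.1049  0.0662] [ 0.57   -0.1446  0.0601] [ 0.634  -0.0868  0.0735]
side plane slope x,y,z@(.604,-.122) [ 0.0123 -0.0109  0.0631] 398
18.55 [ 0.4907 -0.0911  0.2675] [-0.3   0.37 -0.22]
scene 202 [ 0.5842 -0.1464  0.1352] [ 0.6303 -0.1065  0.1462]
side 111 [ 0.5821 -0.1436  0.1352] [ 0.6243 -0.0996  0.1459]
```

View pics/k.png

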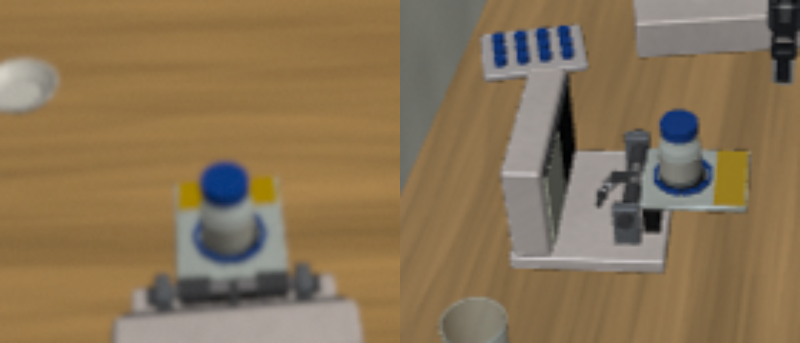

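The jar stands upright in the ring, its cap top is level at 146 mm, and the step is down and level. Handing in.

```bash
python3 -c "
from station import manip
print(manip.sign_off())"
```

```text
the job is handed in; nothing more can be done
None
```

The step snapped down by itself and held a press of roughly 8–10 N for about half a second; the blue-capped jar now stands upright and released inside the blue ring, and the job is handed in at about 19 s.

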